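# Grease the guarded shaft bearing

## Task

Grease the bearing that sits under the yellow guard: slide the guard along its rails by its black knob, right up to its open stop, then take the push-type grease gun out of its stand and press its coupler squarely onto the bearing's tilted grease nipple until it snaps on. Keep pushing along the nipple's axis until the gun's plunger is at least four fifths of the way in, and finish while still holding the gun pressed in like that, with the guard open; leave the other things on the bench where they are.

Things in the scene. Friction and masses are not known exactly. Their poses are not given: they have to be found in the camera images.
- unit: fixed shaft unit: grey base plate 220 x 345 x 15 mm, two blue-green pillow-block bearings on a 30 mm shaft along the unit's y, 58 mm above the bench. Origin on the bench under the guarded bearing, z up. Second bearing at y = +225 mm (its nipple has a red cap: leave it), 90 mm belt pulley at y = +290 mm. Only the guard and its knob rise above 128 mm. Place and yaw vary.
- guard (a joint): how far the yellow guard is slid open along the unit's +y, m: 0 closed over the bearing, 0.120 at its open stop; about 2.5 N of rail friction, it stays where it is left. The guard is a slatted yellow hood 135 mm wide (x), 110 mm long (y), roof 133 mm above the bench; closed, it covers the nipple.
- guard_knob (a point): centre of the guard's upright black knob, a cylinder of 20 mm diameter and 45 mm height (133 to 178 mm above the bench); this point is 160 mm above the bench on its axis. Axes as the unit's.
- nipple: brass grease nipple: origin at the centre of its 12 mm ball head, z out along its axis. Fixed to the unit: ball centre at x = -31, y = 0, z = 114 mm in the unit's frame, axis leaning 0.5 rad (29 degrees) from vertical towards the unit's -x. A 7 mm neck runs 16 mm from the ball centre back to a 20 mm hexagon on the bearing housing.
- stand: fixed gun stand: 110 mm square base, 100 mm square top plate on four posts, plate top 105 mm above the bench, round hole of 35 mm diameter in its middle. Origin on the bench under the hole.
- gun: push-type grease gun, 179 mm long, about 0.5 kg, hanging nose down in the stand's hole. Origin at the coupler's mouth (plunger out), 13 mm above the bench; z along its axis to the tail (up, in the stand). Along z: coupler 0 to 33 mm (27 mm wide), 10 mm rod to 62, 32 mm barrel to 92, 46 mm collar to 98 (rests on the stand), blue grip to 165, tail cap to 179 mm. Lifted 100 mm it clears the stand.
- gun_grip (a point): point on the gun's axis 135 mm above the coupler's mouth, in the middle of the blue octagonal grip sleeve: 66 mm long, 32 mm across its flats, which face the gun's x and y and every 45 degrees between. The tail is 44 mm further up. Axes as the gun's.
- plunger (a joint): how far the coupler and its rod have been pushed back into the gun, m: 0 out, 0.022 fully in. Its spring pushes out with 9 N at 0 and 15.6 N fully in (300 N/m).
- coupler_seat (a point): point on the coupler's axis, 15.3 mm inside its mouth, where the nipple's ball centre sits once snapped on; moves back with the plunger; z along the gun's axis to its tail. Four sprung jaws ride over the ball at about 5 to 8 N of push, less than the plunger's spring, and close behind it. The flared mouth is 21 mm wide inside, the bore 16 mm.
- oiler: bystander: brass oil can, 72 mm diameter, 90 mm high with a thin spout to 170 mm; origin under its middle
- spare_bearing: bystander: spare bearing ring, 62 mm diameter, 16 mm high, lying flat; origin under its middle
- cartridge: bystander: standing grease cartridge, 54 mm diameter, 215 mm high; origin under its middle

How it is judged:
By the outcome, as a careful person would: the job done as asked, in the order asked, and still so for the second after the job is handed in, while the arm keeps its last pose, push and grip.
It also fails if it takes over 61 s, if anything falls off the work surface, if the arm or the gripper's body presses on something with over 40 N, if the wrist force passes 120 N, or if a joint passes its speed limit or range.

## Robot

A 6-joint arm with a two-finger parallel gripper is mounted at the origin on the work surface. World frame = base frame: x ahead of the robot, y to its left, z up, the work surface at z = 0. Lengths are in m, angles in rad, forces in N, time in s.
With the tool pointing down it reaches from about 0.35 to 1 m from the base axis. Payload 7.1 kg.
Tool frame: the origin (TCP) lies midway between the tips of the shut fingers; the grasp point (between the pads) lies 19 mm behind it; z points along the fingers, y is the line along which they close (so a half turn about z gives the same grasp; the last joint's range is limited). The gripper opens to 85 mm and grips with 20 to 120 N. Pads are 22 mm wide; open, the fingers measure 114 mm over their backs; the gripper's body (76 mm by 85 mm) begins 54 mm behind the grasp point. The pads swing forward as they close: fully open they stand 13 mm farther back than shut.
Start: joints at [-1.338, 0.423, 1.63, -0, 1.089, -0.019], TCP at [0.156, -0.605, 0.193] pointing down, gripper open.
Joint ranges: [-3, 3], [-0.9, 2.11], [0.09, 2.58], [-1.31, 4.45], [0.11, 2.69], [-2.54, 2.54]. Speed limits (rad/s): [2.39, 2.39, 3.01, 3.14, 3.14, 3.14].

## Interface

Orientations are given as a rotation vector (axis times angle).
In Python, from plant import env gives the robot as it stands.
- The arm moves only by the shell command python3 jog.py 'ROWS' [OPENING] [FORCE]. ROWS is rows parted by semicolons, their numbers by spaces, 1 to 10 of them, each of 6 numbers: dx, dy, dz in m, then a rotation vector rx, ry, rz in rad; each row is the pose to reach, as a shift and turn from the pose commanded when the command began, along the tool's axes at that moment; what a row does not reach only later rows make up. A row lasts 1/10 s, in which the tool goes at most 0.05 m and 0.15 rad, less where a joint would pass 70% of its speed; a pose out of reach is approached as far as the arm can. OPENING is the finger opening in m, set as the command begins (- or left out keeps the last). The fingers move at their own pace and stop on an object; FORCE is the grip in N (left out, the last holds). Time passes only in rows, so rows that do not move let the fingers close. It prints the time, the measured TCP pose, the force, the opening and the grip force at its end.
- env.read_state(): the state, without advancing time (a new reading comes with each control period).
- env.capture(name): name is "scene" or "top" or "wrist"; returns a dict with "frame" (400x640x3 uint8, red, green, blue), "mtx" (3x3 intrinsics, pixels), "pose" (4x4, takes a point from camera to world coordinates); the wrist camera has in their place "mount" (4x4, takes a point from camera to tool coordinates, whose origin is the TCP and whose axes are the flange's). Camera axes: x right, y down, z forward; pixel columns grow to the right and rows downward; lengths in m; the calibration is good to about 2 mm. A picture is of the moment at which its call begins: read the wrist's pose just before it. There is no depth.
- env.sign_off(): hands the job in; it is judged then, once.
The state is a dict: "clock": time; "joint_positions": joint angles; "qd": joint speeds; "joint_efforts": joint torques, N m; "ee_pos": TCP position; "orientation": TCP orientation; "force": force on the tool from outside, world axes, zero at the start; "wrist_torque": the same for the moment, N m; "width": finger opening in m; "finger_force": force on a finger pad.
Only numpy, scipy, OpenCV 4.12 (cv2) and the standard library are available. Lean on these libraries where they do the work, as an engineer would, in place of code of your own. Each camera call takes 0.05 s, during which the arm holds its last target. There are 200 camera calls.

## Working session

There is one attempt and no reset: what is moved stays moved. The work goes in short steps, Python scripts to look and compute and a shell command to move; the robot and the scene stay as the last step left them, time stands still between calls to the robot, and variables do not carry over. Pictures are saved under pics/ and viewed, at most 10 in all, crops included, and the job is handed in when it is done.

```bash
ls; mkdir -p pics; python3 - <<'E'
from plant import env
import cv2
for n in("scene","top"):
    c=env.capture(n);cv2.imwrite(f"pics/{n}0.png",c["frame"][:,:,::-1]);print(n,c["mtx"].tolist(),c["pose"].round(4).tolist())
s=env.read_state();print(s)
print(env.capture("wrist")["mount"].round(4).tolist())
E
```

```text
jog.py
pics
plant.py
scene [[494.69680606749733, 0.0, 317.5306284458057], [0.0, 494.69680606749733, 185.39756568252355], [0.0, 0.0, 1.0]] [[-0.048, 0.7752, -0.6299, 1.2115], [0.9988, 0.0417, -0.0248, -0.1444], [0.0071, -0.6303, -0.7763, 0.9542], [0.0, 0.0, 0.0, 1.0]]
top [[427.4365514707021, 0.0, 325.7819816179273], [0.0, 427.4365514707021, 200.9561736197547], [0.0, 0.0, 1.0]] [[-0.0015, -0.9896, 0.1442, 0.4193], [-0.9998, -0.0014, -0.0201, -0.1836], [0.0201, -0.1442, -0.9893, 1.0576], [0.0, 0.0, 0.0, 1.0]]
{'clock': 0.1, 'joint_positions': array([-1.33799915e+00,  4.23808471e-01,  1.63059858e+00, -1.14651576e-05,
        1.08860306e+00, -1.90056017e-02]), 'qd': array([ 0.00074446,  0.00025462, -0.00053981, -0.00024732, -0.00065717,
       -0.0005278 ]), 'joint_efforts': array([-1.09669061e-03, -5.58426869e+01, -2.82446462e+01, -2.05343149e-04,
        2.94227873e-03,  1.22753349e-05]), 'ee_pos': array([ 0.15561136, -0.60475549,  0.19200185]), 'orientation': array([-3.11532839e+00, -3.94318230e-01,  2.53299730e-04]), 'force': array([ 0.3613948 , -0.62212326, -0.54395849]), 'wrist_torque': array([ 0.00753687, -0.00289905, -0.06157911]), 'finger_force': 0.0, 'width': 0.08546626493041468}
[[0.001, -0.9634, -0.2679, 0.0677], [1.0, 0.0006, 0.0017, -0.0004], [-0.0015, -0.2679, 0.9634, -0.1809], [0.0, 0.0, 0.0, 1.0]]
```
View pics/scene0.png

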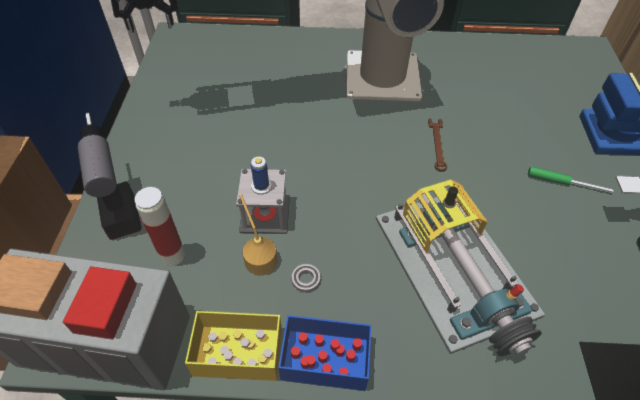

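View pics/top0.png

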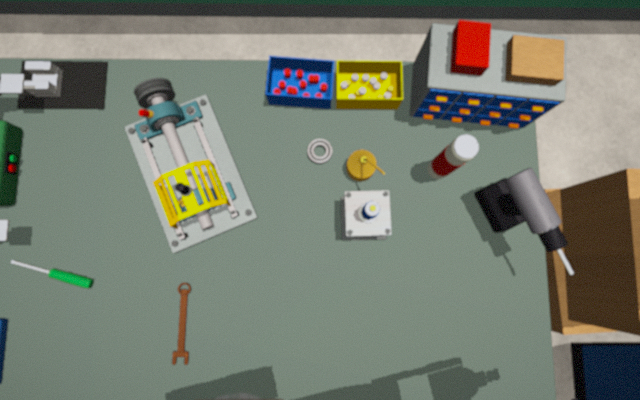

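The scene view shows the unit (knob at about (451,195)), the stand with the gun (tail at (259,162)), the oiler at (260,250) and the cartridge at (160,225). In the top view the knob is near (182,188), the gun tail near (371,210), and the plate corners near (127,127), (207,97), (255,214) and (174,250).

```bash
cat > h.py <<'E'
import numpy as np,cv2
from scipy.spatial.transform import Rotation as R
from plant import env
def cap(n):
    c=env.capture(n); c["hsv"]=cv2.cvtColor(c["frame"],cv2.COLOR_RGB2HSV); return c
def ray(c,p,T=None):
    T=c["pose"] if T is None else T
    d=T[:3,:3]@np.linalg.inv(c["mtx"])@np.array([p[0],p[1],1.]); return T[:3,3],d/np.linalg.norm(d)
def onz(c,p,z,T=None):
    o,d=ray(c,p,T); return o+d*(z-o[2])/d[2]
def tri(rs):
    A=sum(np.eye(3)-np.outer(d,d) for o,d in rs); b=sum((np.eye(3)-np.outer(d,d))@o for o,d in rs)
    x=np.linalg.solve(A,b); return x,[np.linalg.norm((np.eye(3)-np.outer(d,d))@(x-o)) for o,d in rs]
def proj(c,P,T=None):
    T=c["pose"] if T is None else T
    q=c["mtx"]@(T[:3,:3].T@(np.asarray(P)-T[:3,3])); return q[:2]/q[2]
def tool():
    s=env.read_state(); M=np.eye(4); M[:3,:3]=R.from_rotvec(s["orientation"]).as_matrix(); M[:3,3]=s["ee_pos"]; return M
E
python3 - <<'E'
import sys;sys.path.insert(0,'.')
from h import *
t=cap("top");s=cap("scene")
a=cv2.resize(t["frame"][70:260,110:270],None,fx=2.5,fy=2.5,interpolation=cv2.INTER_CUBIC)
b=cv2.resize(t["frame"][170:260,330:410],None,fx=2.5,fy=2.5,interpolation=cv2.INTER_CUBIC)
e=cv2.resize(s["frame"][140:245,220:310],None,fx=2.5,fy=2.5,interpolation=cv2.INTER_CUBIC)
o=np.zeros((487,650,3),np.uint8);o[:475,:400]=a;o[:225,400:600]=b;o[225:225+262,400:625]=e
cv2.imwrite("pics/crop1.png",o[:,:,::-1])
# black-knob masks inside yellow neighbourhood, blue grip masks
for n,c,bx in(("top",t,(160,165,215,215)),("scene",s,(435,180,470,215))):
    x0,y0,x1,y1=bx; m=(c["hsv"][y0:y1,x0:x1,2]<45).astype(np.uint8)
    k,l,st,ce=cv2.connectedComponentsWithStats(m)
    for i in range(1,k):
        if st[i,4]>25: print(n,st[i]+[x0,y0,0,0,0],ce[i]+[x0,y0])
for n,c in(("top",t),("scene",s)):
    m=cv2.inRange(c["hsv"],(20,150,110),(33,255,255));k,l,st,ce=cv2.connectedComponentsWithStats(m)
    print(n,"yel",[(st[i].tolist(),ce[i].round(1).tolist()) for i in range(1,k) if st[i,4]>60])
E
```

```text
top [180 186   9   8  40] [184.45  189.525]
top yel [([336, 61, 67, 40, 1556], [368.1, 84.4]), ([347, 150, 37, 29, 666], [361.4, 164.5]), ([154, 160, 75, 67, 2062], [188.9, 192.2])]
scene yel [([451, 181, 35, 41, 286], [468.0, 201.3]), ([407, 190, 40, 51, 404], [426.7, 215.7]), ([196, 319, 22, 43, 280], [204.7, 342.1]), ([188, 364, 51, 13, 360], [211.7, 369.8])]
```

View pics/crop1.png

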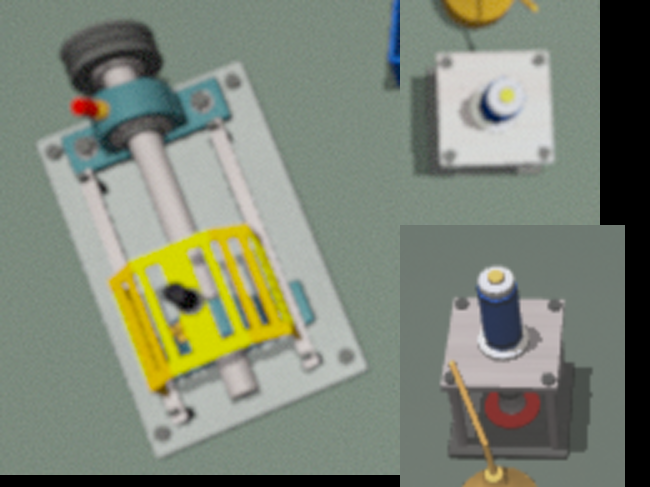

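The crops show these corners in top-view pixels:
- **Plate:** (125,127), (206,95), (256,218), (173,253)
- **Stand plate:** (345,191), (389,190), (391,235), (346,237)

The knob top is near (179,187) and the gun tail near (373,208). The guarded nipple is on the left (unit -x), below the guard.

```bash
python3 - <<'E'
from h import *
t=cap("top");s=cap("scene")
C=np.array([onz(t,p,.015) for p in((125.2,127.2),(206,95.2),(256.4,218),(173.2,252.8))])
print(C.round(4)); print([np.linalg.norm(C[i]-C[i-1]).round(4) for i in range(4)],"plate")
yv=C[0]+C[1]-C[2]-C[3]; xv=C[1]+C[2]-C[0]-C[3]
print("centre",C.mean(0).round(4),"yaw y",np.degrees(np.arctan2(-yv[0],yv[1])),"yaw x",np.degrees(np.arctan2(xv[1],xv[0])))
S=np.array([onz(t,p,.105) for p in((344.8,190.8),(389.2,190),(391.2,235.2),(346,236.8))])
print("stand",S.mean(0).round(4),[np.linalg.norm(S[i]-S[i-1]).round(4) for i in range(4)])
print("tail",onz(t,(372.8,208.4),.192),onz(s,(258,160),.192),tri([ray(t,(372.8,208.4)),ray(s,(258,160))]))
for n,p,z in(("knobtop",(179.5,187),.178),):print(n,onz(t,p,z))
for n,c,bx in(("top",t,(172,178,195,196)),("scene",s,(440,182,462,212))):
    x0,y0,x1,y1=bx; m=(c["frame"][y0:y1,x0:x1].max(2)<70)
    print(n,x0,y0);print("\n".join("".join("#" if v else "." for v in r) for r in m))
E
```

```text
[[ 0.7571  0.2974  0.015 ]
 [ 0.8425  0.0994  0.015 ]
 [ 0.5289 -0.0352  0.015 ]
 [ 0.4446  0.1625  0.015 ]]
[np.float64(0.3404), np.float64(0.2156), np.float64(0.3413), np.float64(0.2149)] plate
centre [0.6433 0.131  0.015 ] yaw y -66.71178998387904 yaw x -66.79985962268798
stand [ 0.5308 -0.2974  0.105 ] [np.float64(0.1039), np.float64(0.1008), np.float64(0.1024), np.float64(0.1012)]
tail [ 0.53014387 -0.297407    0.192     ] [ 0.53201942 -0.29492962  0.192     ] (array([ 0.53028772, -0.29648049,  0.19013453]), [np.float64(0.0011642161220351843), np.float64(0.0011642161220352097)])
knobtop [0.57627153 0.10212812 0.178     ]
top 172 178
.......................
.......................
.......................
.......................
.......................
.......................
.......###.............
.....######............
....###########........
....############.......
....#############......
.....############......
.......##########......
........#########......
.........########......
...........#####.......
.......................
.......................
scene 440 182
......................
......................
......................
......................
......................
...........####.......
.........#######......
.........########.....
.........########.....
.........#########....
.........########.....
........#########.....
........########......
.......#########......
.......#########......
.......#########......
......#########.......
.....##########.......
.....##########.......
.....##########.......
.....##########.......
......########........
.......#######........
........#####.........
......................
......................
......................
......................
......................
......................
```

```bash
cat >> h.py <<'E'
def go(pos,Rw):
    M=tool(); d=M[:3,:3].T@(np.asarray(pos)-M[:3,3]); r=R.from_matrix(M[:3,:3].T@Rw).as_rotvec()
    print("rows:",d.round(4),r.round(4),"dist",np.linalg.norm(d).round(3),"ang",np.linalg.norm(r).round(3))
def down(h): # tool pointing down, tool y along heading h (rad)
    y=np.array([np.cos(h),np.sin(h),0]);z=np.array([0,0,-1.]);return np.column_stack([np.cross(y,z),y,z])
YAW=np.radians(-66.75)
E
python3 - <<'E'
from h import *
t=env.capture("top");s=env.capture("scene")
print(tri([ray(t,(182.5,188.7)),ray(s,(451.3,196))]),tri([ray(t,(180.5,187.5)),ray(s,(453,191))]))
go((.573,.104,.27),down(YAW))
E
```

```text
(array([0.57671729, 0.10413862, 0.15529464]), [np.float64(0.001096603408699277), np.float64(0.001096603408699353)]) (array([0.57647765, 0.10372595, 0.1713487 ]), [np.float64(0.0014889341139727773), np.float64(0.001488934113972772)])
rows: [ 0.5808 -0.5829 -0.0773] [-1.00e-04 -0.00e+00 -1.54e-01] dist 0.826 ang 0.154
```

Knob at (0.5766, 0.104), and its height of 0.155 fits. Moving above it.

```bash
python3 jog.py '0 0 -0.05 0 0 0;0.05 -0.05 -0.077 0 0 0;0.3 -0.3 -0.077 0 0 0;0.3 -0.3 -0.077 0 0 0;0.3 -0.3 -0.077 0 0 0;0.3 -0.3 -0.077 0 0 0;0.3 -0.3 -0.077 0 0 0;0.3 -0.3 -0.077 0 0 0;0.3 -0.3 -0.077 0 0 0;0.3 -0.3 -0.077 0 0 0' 0.05; python3 jog.py '0.283 -0.283 0 0 0 -0.154;0.283 -0.283 0 0 0 -0.154;0.283 -0.283 0 0 0 -0.154;0.283 -0.283 0 0 0 -0.154;0.283 -0.283 0 0 0 -0.154;0.283 -0.283 0 0 0 -0.154;0.283 -0.283 0 0 0 -0.154;0.283 -0.283 0 0 0 -0.154;0.283 -0.283 0 0 0 -0.154;0.283 -0.283 0 0 0 -0.154' 0.05
python3 - <<'E'
from h import *
M=tool();c=cap("wrist");T=M@c["mount"]
f=c["frame"].copy()
for z in(.178,.133):
  p=proj(c,(.5766,.104,z),T);print(z,p);cv2.circle(f,tuple(int(v) for v in p),3,(255,0,255),1)
cv2.imwrite("pics/w1.png",f[:,:,::-1])
go((.5766,.104,.142),down(YAW))
E
```

```text
clock: 1.45
ee_pos: [0.3726, -0.2373, 0.2701]
orientation: [-3.116, -0.397, -0.001]
force: [0.0, 0.1, 1.1]
width: 0.05
finger_force: 0.0
clock: 2.45
ee_pos: [0.575, 0.1055, 0.2692]
orientation: [3.076, 0.637, -0.002]
force: [0.3, 0.1, -0.1]
width: 0.0498
finger_force: 0.0
0.178 [320.92948381 191.00994458]
0.133 [320.58628161 181.29052782]
rows: [0.0018 0.0012 0.1273] [0.0001 0.0012 0.0008] dist 0.127 ang 0.001
```

View pics/w1.png

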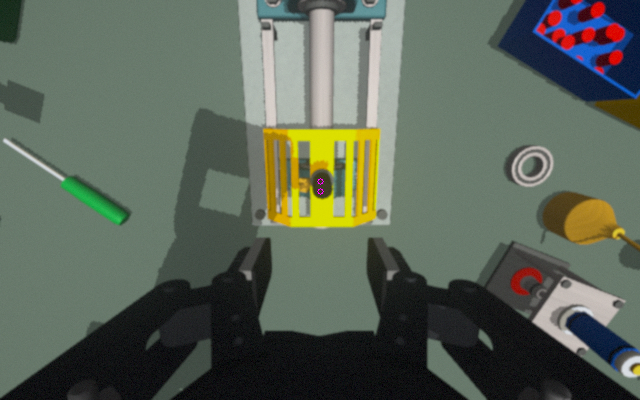

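The wrist view puts the projected knob point on the black knob at (321,186), and the unit lines up with the tool. Descending and gripping.

```bash
python3 jog.py '0.002 0.001 0.04 0 0 0;0.002 0.001 0.08 0 0 0;0.002 0.001 0.11 0 0 0;0.002 0.001 0.125 0 0 0;0.002 0.001 0.125 0 0 0' 0.05 && python3 jog.py '0 0 0 0 0 0;0 0 0 0 0 0;0 0 0 0 0 0;0 0 0 0 0 0;0 0 0 0 0 0' 0 50
```

```text
clock: 3.0
ee_pos: [0.5756, 0.1031, 0.1431]
orientation: [-3.078, -0.631, 0.006]
force: [0.6, 0.1, 0.1]
width: 0.0499
finger_force: 0.0
clock: 3.5
ee_pos: [0.5776, 0.1046, 0.1454]
orientation: [3.077, 0.633, 0.002]
force: [-0.2, -0.8, 0.1]
width: 0.0
finger_force: 0.0
```

```bash
python3 - <<'E'
from h import *
s=cap("scene");w=cap("wrist")
a=cv2.resize(s["frame"][100:260,370:530],None,fx=2.5,fy=2.5)
b=w["frame"][:400,120:520]
cv2.imwrite("pics/c2.png",np.hstack([a,b])[:,:,::-1])
print(proj(s,tool()[:3,3]))
E
```

```text
[449.92582637 199.42875159]
```

View pics/c2.png

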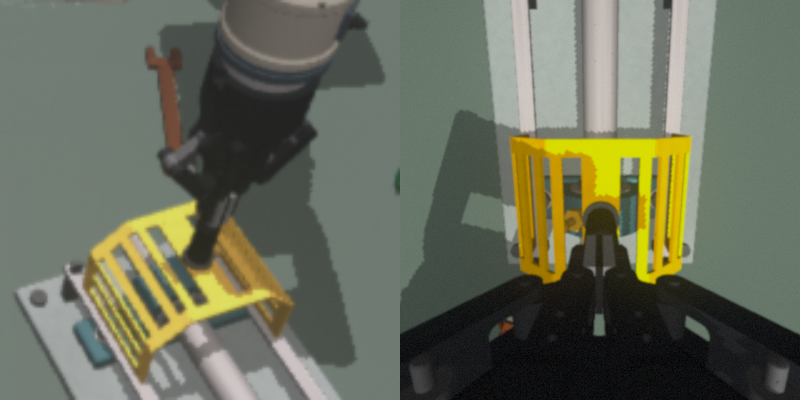

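```bash
python3 - <<'E'
from h import *
st=env.read_state();print(st["width"],st["finger_force"],st["ee_pos"])
w=cap("wrist");I=np.linalg.inv(np.eye(4))
for P in((0,0,0),(0,0,-.019),(0,.01,-.019),(0,-.01,-.019),(.011,0,-.019)): print(P,proj(w,P,w["mount"]).round(1))
T=tool()@w["mount"]
for z in(.178,.133):print(z,proj(w,(.5766,.104,z),T))
f=cv2.convertScaleAbs(w["frame"][160:310,250:390],alpha=2.2,beta=15)
cv2.imwrite("pics/c3.png",cv2.resize(f,None,fx=4,fy=4,interpolation=cv2.INTER_CUBIC)[:,:,::-1])
E
```

```text
0.00010724823286902421 0.0 [0.57745114 0.10456598 0.14499764]
(0, 0, 0) [319.  225.4]
(0, 0, -0.019) [319.1 236.6]
(0, 0.01, -0.019) [335.8 236.6]
(0, -0.01, -0.019) [302.3 236.6]
(0.011, 0, -0.019) [319.1 219.2]
0.178 [319.5028152  248.09681227]
0.133 [319.25999506 220.63904374]
```

View pics/c3.png

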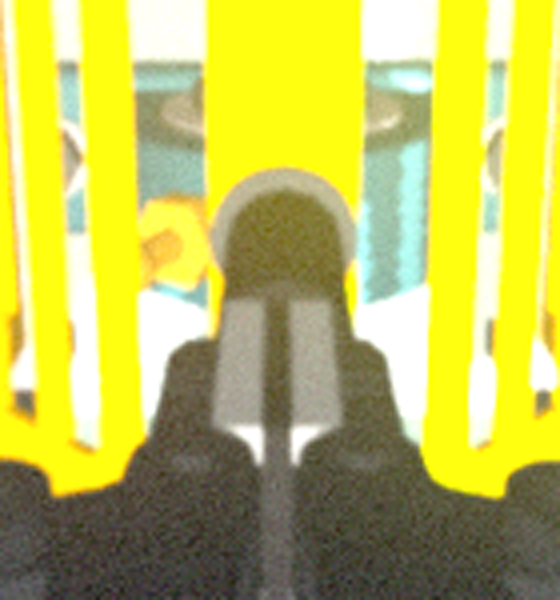

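```bash
python3 - <<'E'
from h import *
s=cap("scene");old=cv2.cvtColor(cv2.imread("pics/scene0.png"),cv2.COLOR_BGR2HSV)
for h in(old,s["hsv"]):
    m=cv2.inRange(h,(20,120,60),(33,255,255));m[:170]=0;m[265:]=0;m[:,:395]=0;m[:,495:]=0
    print(cv2.boundingRect(m),[ (np.nonzero(m[:,x])[0].min(),np.nonzero(m[:,x])[0].max()) for x in(412,420,430,470,480)])
# expected knob slide shift in px per 10mm
u=np.array([np.cos(YAW+np.pi/2),np.sin(YAW+np.pi/2),0]);print(proj(s,(.5766,.104,.133)),proj(s,np.array([.5766,.104,.133])+.01*u))
w=cap("wrist");m=cv2.inRange(w["hsv"],(20,120,100),(33,255,255));T=tool()@w["mount"]
r=np.nonzero(m.sum(1)>255*60)[0];print("wrist rows yellow",r.min(),r.max(),onz(w,(320,r.min()),.133,T),onz(w,(360,r.min()),.133,T))
w1=cv2.cvtColor(cv2.imread("pics/w1.png"),cv2.COLOR_BGR2HSV);m=cv2.inRange(w1,(20,120,100),(33,255,255));r=np.nonzero(m[:,250:390].sum(1)>255*60)[0]
M=np.eye(4);M[:3,:3]=R.from_rotvec([3.076,.637,-.002]).as_matrix();M[:3,3]=[.575,.1055,.2692];print(r.min(),onz(w,(320,r.min()),.133,M@w["mount"]),onz(w,(320,r.max()),.133,M@w["mount"]))
E
```

```text
(404, 180, 83, 72) [(np.int64(196), np.int64(228)), (np.int64(189), np.int64(241)), (np.int64(186), np.int64(242)), (np.int64(199), np.int64(220)), (np.int64(213), np.int64(233))]
(404, 181, 83, 71) [(np.int64(196), np.int64(228)), (np.int64(189), np.int64(241)), (np.int64(186), np.int64(241)), (np.int64(198), np.int64(221)), (np.int64(213), np.int64(233))]
[448.36716606 202.59438219] [450.8075336  206.20884436]
wrist rows yellow 138 274 [0.62878909 0.12597168 0.133     ] [0.63903269 0.10219556 0.133     ]
129 [0.62798567 0.1270371  0.133     ] [0.52792428 0.08348933 0.133     ]
```

The guard hasn't moved, and its roof edges put the knob at (0.578, 0.105), so the fingers should be around it even though the width reads 0. I'll test with a short slide.

```bash
python3 jog.py '0.003 0 0 0 0 0;0.008 0 0 0 0 0;0.014 0 0 0 0 0;0.02 0 0 0 0 0;0.02 0 0 0 0 0'; python3 - <<'E'
from h import *
w=cap("wrist");m=cv2.inRange(w["hsv"],(20,120,100),(33,255,255));T=tool()@w["mount"]
r=np.nonzero(m.sum(1)>255*60)[0];p=onz(w,(320,r.min()),.133,T);u=np.array([np.cos(YAW+np.pi/2),np.sin(YAW+np.pi/2),0])
print(r.min(),p,"guard shift",(p-[.6285,.1265,.133])@u,"tool fwd of old knob",(tool()[:3,3]-[.578,.105,.133])@u)
E
```

```text
clock: 4.25
ee_pos: [0.5968, 0.1128, 0.1447]
orientation: [-3.077, -0.633, -0.001]
force: [0.2, 0.6, 0.7]
width: -0.0001
finger_force: 0.0
169 [0.62907805 0.12604918 0.133     ] guard shift 0.000353145090156026 tool fwd of old knob 0.019664654329761513
```

```bash
python3 - <<'E'
from h import *
w=cap("wrist");s=cap("scene")
f=cv2.convertScaleAbs(w["frame"][160:320,245:395],alpha=2,beta=15);g=cv2.convertScaleAbs(s["frame"][140:250,400:500],alpha=2,beta=15)
a=cv2.resize(f,(450,480),interpolation=cv2.INTER_CUBIC);b=cv2.resize(g,(350,385),interpolation=cv2.INTER_CUBIC)
o=np.zeros((480,800,3),np.uint8);o[:,:450]=a;o[:385,450:]=b
cv2.imwrite("pics/c4.png",o[:,:,::-1]);T=tool()@w["mount"]
for z in(.178,.133):print(z,proj(w,(.578,.105,z),T),proj(s,(.578,.105,z)))
print(proj(s,tool()[:3,3]))
E
```

```text
0.178 [318.7641308  277.79429877] [453.6991908 189.6772853]
0.133 [318.68765657 244.73739121] [448.92958106 203.15061855]
[454.78263748 206.75996083]
```

View pics/c4.png

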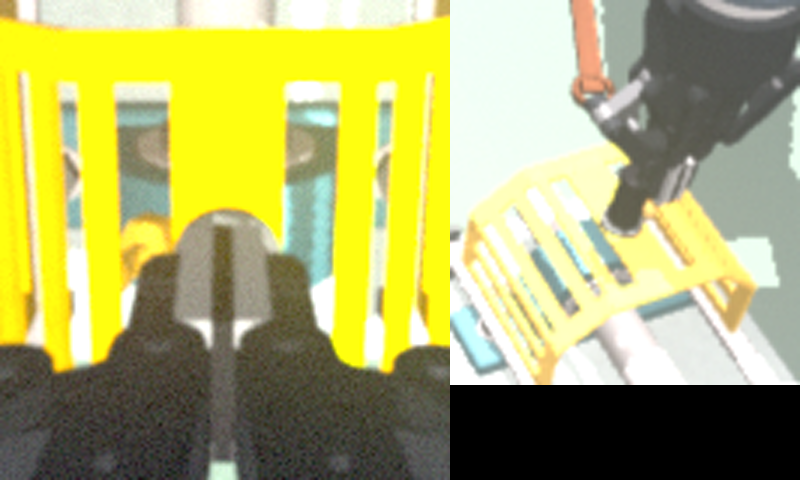

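In the wrist view the closed fingers lie in front of the knob: the pads start near row 235 and the knob's base ring tops out at row 229. In the scene view the fingers sit at about (466,195), clear of the knob at (450,198), so the tips look higher than I assumed. I'll raise, then locate the fingertips by stereo.

```bash
python3 jog.py '0 0 0.004 0 0 0;0 0 0.004 0 0 0' ; python3 jog.py '0 0 0.004 0 0 0;0 0 0.004 0 0 0';python3 jog.py '0 0 0.004 0 0 0;0 0 0.004 0 0 0'
```

```text
clock: 4.6
ee_pos: [0.5951, 0.1122, 0.1401]
orientation: [-3.077, -0.633, 0.002]
force: [-0.1, 0.2, 0.2]
width: -0.0
finger_force: 0.0
clock: 4.8
ee_pos: [0.5962, 0.1125, 0.1368]
orientation: [-3.077, -0.633, -0.002]
force: [1.3, 0.3, 2.4]
width: 0.0
finger_force: 1.0
clock: 5.0
ee_pos: [0.5961, 0.1124, 0.1325]
orientation: [3.077, 0.633, 0.001]
force: [2.5, 0.6, 1.1]
width: -0.0003
finger_force: 1.2
```

```bash
python3 - <<'E'
from h import *
s=cap("scene");t=cap("top");M=tool();o=[]
for c,(x0,y0),k in((s,(425,130),6),(t,(150,140),5)):
    w,h=(66,80) if c is s else (78,96)
    f=cv2.resize(cv2.convertScaleAbs(c["frame"][y0:y0+h,x0:x0+w],alpha=1.8,beta=10),None,fx=k,fy=k,interpolation=cv2.INTER_CUBIC)
    for i in range(0,6):
        p=(proj(c,(M@[0,0,-.02*i,1])[:3])+.5-[x0,y0])*k; cv2.circle(f,tuple(int(v) for v in p),3,(255,0,255),-1)
    for z in(.133,.178):
        p=(proj(c,(.578,.105,z))+.5-[x0,y0])*k; cv2.circle(f,tuple(int(v) for v in p),3,(0,255,0),-1)
    o.append(f)
H=480;cv2.imwrite("pics/c5.png",np.hstack([x[:H] for x in o])[:,:,::-1])
E
```

```text
(no output)
```

View pics/c5.png

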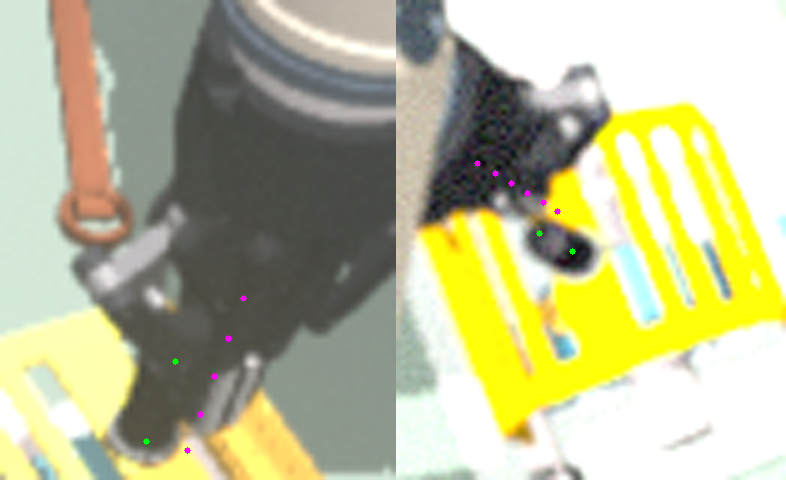

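The markers show the knob where I measured it, and the closed fingers just ahead of it. I'll raise, go behind the knob and push it forward with shut fingers, watching the contact.

```bash
python3 jog.py '0 0 -0.05 0 0 0;0 0 -0.07 0 0 0;-0.05 0 -0.07 0 0 0;-0.063 0 -0.07 0 0 0;-0.063 0 -0.03 0 0 0;-0.063 0 -0.014 0 0 0;-0.063 0 -0.014 0 0 0' 0; python3 jog.py '0.008 0 0 0 0 0;0.015 0 0 0 0 0;0.015 0 0 0 0 0'; python3 jog.py '0.006 0 0 0 0 0;0.012 0 0 0 0 0;0.012 0 0 0 0 0';python3 jog.py '0.006 0 0 0 0 0;0.012 0 0 0 0 0;0.012 0 0 0 0 0'
```

```text
clock: 5.8
ee_pos: [0.535, 0.087, 0.144]
orientation: [-3.077, -0.633, 0.01]
force: [-0.5, 0.0, 0.5]
width: 0.0
finger_force: 0.0
clock: 6.1
ee_pos: [0.5538, 0.0941, 0.1479]
orientation: [3.077, 0.634, 0.005]
force: [1.2, -0.2, 0.1]
width: 0.0001
finger_force: 0.0
clock: 6.4
ee_pos: [0.5637, 0.0985, 0.1471]
orientation: [-3.077, -0.633, -0.002]
force: [-0.4, 0.2, 0.3]
width: 0.0002
finger_force: 0.0
clock: 6.7
ee_pos: [0.5746, 0.1032, 0.1468]
orientation: [3.077, 0.633, 0.001]
force: [0.3, 0.6, -0.2]
width: -0.0
finger_force: 0.0
```

```bash
cat >> h.py <<'E'
def guard():
    w=cap("wrist");m=cv2.inRange(w["hsv"],(20,120,100),(33,255,255));T=tool()@w["mount"]
    r=np.nonzero(m.sum(1)>255*60)[0];p=onz(w,(320,r.min()),.133,T);u=np.array([np.cos(YAW+np.pi/2),np.sin(YAW+np.pi/2),0])
    print("row",r.min(),"guard shift",(p-[.6285,.1265,.133])@u,"tool fwd",(tool()[:3,3]-[.578,.105,.133])@u)
E
python3 -c "from h import *;guard()"; python3 jog.py '0 0 0.005 0 0 0;0 0 0.005 0 0 0';python3 jog.py '0 0 0.005 0 0 0;0 0 0.005 0 0 0';python3 jog.py '0 0 0.004 0 0 0;0 0 0.004 0 0 0'
```

```text
row 141 guard shift -0.005597801139312776 tool fwd -0.004438746271237305
clock: 6.95
ee_pos: [0.5729, 0.1028, 0.1409]
orientation: [-3.077, -0.633, 0.002]
force: [0.7, -0.1, 0.3]
width: -0.0005
finger_force: 0.0
clock: 7.15
ee_pos: [0.5763, 0.1039, 0.1394]
orientation: [-3.076, -0.632, -0.01]
force: [-0.2, 3.6, 14.0]
width: 0.0
finger_force: 7.6
clock: 7.35
ee_pos: [0.5796, 0.1052, 0.1393]
orientation: [-3.076, -0.632, -0.022]
force: [-2.5, 6.9, 37.1]
width: -0.0003
finger_force: 18.3
```

Contact from above came at reported z 0.140, where the knob top is 0.178. So the fingertips sit about 38 mm behind the stated TCP, which also fits their row in the wrist view. I'll re-grasp with that correction.

```bash
python3 jog.py '0 0 -0.04 0 0 0;0 0 -0.06 0 0 0;0 0 -0.06 0 0 0;0 0 -0.06 0 0 0' 0.06; python3 -c "
from h import *
go((.578,.105,.107),down(YAW));w=env.capture('wrist');[print(P,proj(w,P,w['mount'])) for P in((.011,0,-.038),(.011,0,-.04),(0,0,-.038))]"
```

```text
clock: 7.75
ee_pos: [0.5734, 0.1028, 0.1925]
orientation: [3.077, 0.633, 0.0]
force: [-0.8, 0.1, 0.3]
width: 0.0582
finger_force: 0.0
rows: [ 0.005  -0.0002  0.0855] [ 0.0001 -0.0002 -0.    ] dist 0.086 ang 0.0
(0.011, 0, -0.038) [319.18558117 231.20259937]
(0.011, 0, -0.04) [319.19601181 232.63749486]
(0, 0, -0.038) [319.15818118 250.45283654]
```

The predicted tip row of 231–233 matches the observed 235, so the correction holds.

```bash
python3 jog.py '0.005 0 0.04 0 0 0;0.005 0 0.06 0 0 0;0.005 0 0.07 0 0 0;0.005 0 0.076 0 0 0;0.005 0 0.076 0 0 0'; python3 jog.py '0 0 0.008 0 0 0;0 0 0.008 0 0 0;0 0 0.008 0 0 0;0 0 0.008 0 0 0;0 0 0.008 0 0 0;0 0 0.008 0 0 0;0 0 0.008 0 0 0' 0 50; python3 -c "from h import *;guard()"
```

```text
clock: 8.3
ee_pos: [0.5777, 0.1047, 0.1158]
orientation: [-3.077, -0.633, 0.003]
force: [-0.4, 0.3, -0.3]
width: 0.0597
finger_force: 0.0
clock: 9.0
ee_pos: [0.579, 0.1039, 0.1093]
orientation: [3.076, 0.633, 0.002]
force: [2.0, -4.2, -1.3]
width: 0.0184
finger_force: 49.2
row 143 guard shift 0.0009843040062117326 tool fwd 0.0005252203191278462
```

Knob gripped. Sliding the guard open.

```bash
python3 jog.py '0.01 0 0 0 0 0;0.03 0 0 0 0 0;0.05 0 0 0 0 0;0.07 0 0 0 0 0;0.09 0 0 0 0 0;0.105 0 0 0 0 0;0.112 0 0 0 0 0;0.116 0 0 0 0 0;0.116 0 0 0 0 0'; python3 jog.py '0.003 0 0 0 0 0;0.005 0 0 0 0 0;0.007 0 0 0 0 0;0.007 0 0 0 0 0'; python3 -c "from h import *;guard()"
```

```text
clock: 9.95
ee_pos: [0.6769, 0.1465, 0.1087]
orientation: [3.074, 0.633, -0.028]
force: [-28.3, -16.1, 19.6]
width: 0.0184
finger_force: 52.1
clock: 10.35
ee_pos: [0.6805, 0.1481, 0.1078]
orientation: [3.073, 0.632, -0.038]
force: [-34.9, -19.8, 20.5]
width: 0.0184
finger_force: 53.5
row 152 guard shift 0.1078572465106381 tool fwd 0.11117077261106444
```

```bash
python3 - <<'E'
from h import *
w=env.capture("wrist");M=np.eye(4);M[:3,:3]=R.from_rotvec([3.077,.633,.002]).as_matrix();M[:3,3]=[.57745,.10457,.145]
x=np.array([np.cos(YAW),np.sin(YAW),0]);y=np.array([-x[1],x[0],0])
for p in((291.5,222),(293.7,220.5),(291,223.7)):
    q=onz(w,p,.114,M@w["mount"]);o=q+.031*x;print(q,"origin",o[:2],"knob y in unit",(np.array([.578,.105,0])-o)@y,"x",(np.array([.578,.105,0])-o)@x)
# second view: red cap in top/scene, expected at unit (-31,225,114)-ish
for n in("top","scene"):
    c=cap(n);m=cv2.inRange(c["hsv"],(0,150,110),(8,255,255))|cv2.inRange(c["hsv"],(172,150,110),(180,255,255))
    k,l,st,ce=cv2.connectedComponentsWithStats(m);print(n,[(st[i].tolist(),ce[i].round(1).tolist()) for i in range(1,k) if 15<st[i,4]<300])
E
```

```text
[0.56106327 0.12048021 0.114     ] origin [0.57330033 0.09199768] knob y in unit 0.009450602711524975 x -0.010091246448540215
[0.56286563 0.11938216 0.114     ] origin [0.57510269 0.09089963] knob y in unit 0.008228054052297417 x -0.01181160172787784
[0.55962129 0.12031663 0.114     ] origin [0.57185835 0.0918341 ] knob y in unit 0.010840049517870121 x -0.009672336619595654
top [([285, 68, 5, 9, 37], [287.1, 71.9]), ([297, 69, 5, 9, 34], [299.3, 73.2]), ([310, 76, 8, 6, 48], [313.5, 78.5]), ([301, 81, 5, 7, 28], [302.8, 84.1]), ([280, 82, 5, 7, 27], [281.9, 84.8]), ([321, 84, 6, 7, 29], [323.3, 87.2]), ([288, 87, 8, 7, 46], [291.5, 90.2]), ([275, 89, 5, 4, 18], [277.0, 90.7])]
scene [([254, 207, 22, 14, 145], [264.3, 214.4]), ([510, 285, 13, 12, 96], [516.2, 290.0]), ([299, 333, 8, 8, 55], [302.6, 336.7]), ([315, 335, 8, 9, 57], [318.6, 338.8]), ([353, 339, 9, 9, 60], [356.8, 342.8]), ([331, 340, 13, 14, 110], [337.1, 346.1]), ([291, 347, 9, 9, 64], [295.1, 351.0]), ([319, 351, 8, 9, 62], [322.4, 354.9]), ([347, 350, 8, 9, 62], [350.6, 354.1]), ([301, 356, 14, 10, 112], [307.6, 360.4]), ([323, 364, 8, 8, 53], [326.5, 367.7]), ([340, 368, 8, 6, 42], [343.5, 370.6])]
```

The nipple seen through the slats puts the guard about 10 mm open at the start, so the 109 mm of travel plus the hard force rise means it's at the stop. Easing off, releasing and lifting.

```bash
python3 jog.py '-0.005 0 0 0 0 0;-0.01 0 0 0 0 0;-0.01 0 0 0 0 0'; python3 jog.py '0 0 0 0 0 0;0 0 0 0 0 0;0 0 0 0 0 0' 0.065; python3 jog.py '0 0 -0.05 0 0 0;0 0 -0.1 0 0 0;0 0 -0.15 0 0 0;0 0 -0.15 0 0 0'; python3 - <<'E'
from h import *
t=cap("top");print("gun-above move:");go((.5303,-.2965,.26),down(YAW));print(env.read_state()["joint_positions"].round(2))
print("spout",onz(t,(384,173),.17),"oiler",onz(t,(361,165),.09),"cartridge",onz(t,(465,147),.215))
E
```

```text
clock: 10.85
ee_pos: [0.6808, 0.1481, 0.108]
orientation: [3.076, 0.632, -0.004]
force: [-0.3, -5.6, -6.6]
width: 0.0183
finger_force: 50.6
clock: 11.15
ee_pos: [0.683, 0.1502, 0.1095]
orientation: [-3.077, -0.633, -0.003]
force: [-0.4, -0.2, 0.6]
width: 0.0614
finger_force: 0.0
clock: 11.55
ee_pos: [0.6869, 0.1509, 0.2686]
orientation: [-3.077, -0.634, -0.024]
force: [-0.3, 0.5, -0.3]
width: 0.0653
finger_force: 0.0
gun-above move:
rows: [-0.3187  0.3495  0.0019] [ 0.0017 -0.0098  0.0004] dist 0.473 ang 0.01
[0.2  0.47 1.39 0.   1.28 1.36]
spout [ 0.60881723 -0.32547685  0.17      ] oiler [ 0.64469373 -0.28513635  0.09      ] cartridge [ 0.65388542 -0.48546251  0.215     ]
```

```bash
python3 jog.py '-0.319 0.35 0 0 0 0;-0.319 0.35 0 0 0 0;-0.319 0.35 0 0 0 0;-0.319 0.35 0 0 0 0;-0.319 0.35 0 0 0 0;-0.319 0.35 0 0 0 0;-0.319 0.35 0 0 0 0;-0.319 0.35 0 0 0 0;-0.319 0.35 0 0 0 0;-0.319 0.35 0 0 0 0'; python3 jog.py '0 0 0 0 0 0;0 0 0 0 0 0'; python3 - <<'E'
from h import *
t=cap("top");s=cap("scene");M=tool();w=cap("wrist");T=M@w["mount"]
# wrist: tail cap yellow dot + blue grip
m=cv2.inRange(w["hsv"],(20,100,100),(35,255,255));k,l,st,ce=cv2.connectedComponentsWithStats(m)
print("w yel",[(st[i].tolist(),ce[i].round(1).tolist()) for i in range(1,k) if st[i,4]>15])
print("tail pred",proj(w,(.5303,-.2965,.192),T),"grip",proj(w,(.5303,-.2965,.148),T))
# brass nipple
for n,c in(("top",t),("scene",s)):
    p=proj(c,(.561,.1205,.114));print(n,p);x0,y0=(p-14).astype(int)
    m=cv2.inRange(c["hsv"][y0:y0+28,x0:x0+28],(12,90,60),(32,255,255));k,l,st,ce=cv2.connectedComponentsWithStats(m)
    print([((st[i]+[x0,y0,0,0,0]).tolist(),(ce[i]+[x0,y0]).round(1).tolist()) for i in range(1,k) if st[i,4]>4])
a=cv2.resize(t["frame"][185:235,150:210],(400,333),interpolation=cv2.INTER_CUBIC);b=cv2.resize(s["frame"][185:235,400:460],(400,333),interpolation=cv2.INTER_CUBIC)
c=cv2.resize(w["frame"],(400,250));o=np.zeros((583,800,3),np.uint8);o[:333,:400]=a;o[:333,400:]=b;o[333:,:400]=c
c2=cv2.resize(s["frame"][130:260,340:500],(308,250));o[333:,400:708]=c2
cv2.imwrite("pics/c6.png",o[:,:,::-1])
E
```

```text
clock: 12.6
ee_pos: [0.5252, -0.301, 0.2575]
orientation: [-3.077, -0.629, 0.002]
force: [0.2, -0.6, 0.2]
width: 0.0651
finger_force: 0.0
clock: 12.8
ee_pos: [0.5267, -0.2978, 0.2576]
orientation: [-3.076, -0.631, 0.001]
force: [0.1, -0.2, -0.3]
width: 0.0649
finger_force: 0.0
w yel [([614, 0, 10, 5, 30], [618.7, 1.4]), ([557, 19, 9, 7, 30], [561.4, 22.1]), ([328, 40, 59, 85, 3011], [357.9, 73.5]), ([609, 56, 8, 6, 25], [612.6, 58.7]), ([314, 186, 15, 14, 161], [320.7, 192.5])]
tail pred [319.96462925 195.71911039] grip [319.78696322 184.75044988]
top [180.02162435 198.85852177]
[([175, 198, 13, 9, 77], [181.9, 201.9])]
scene [453.3839313  202.46833198]
[([447, 197, 12, 13, 81], [452.0, 203.5])]
```

View pics/c6.png

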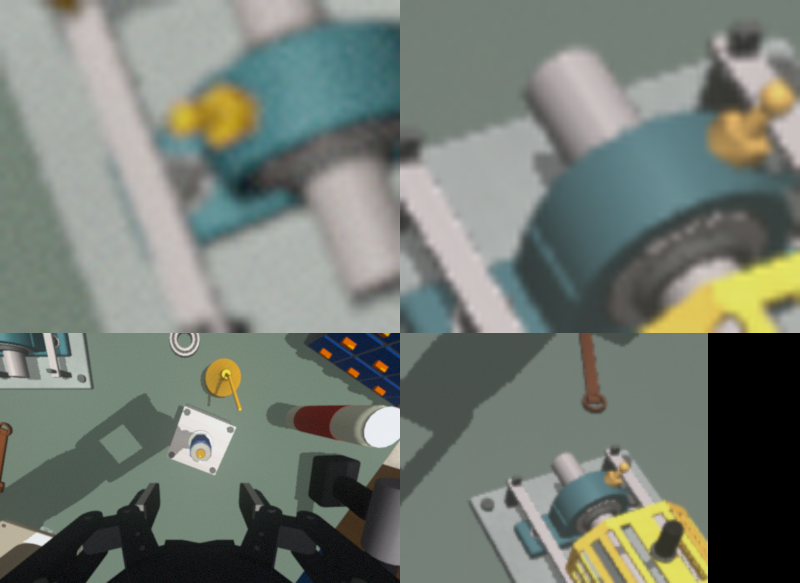

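The nipple ball shows at (177.0,202.3) in the top view and (456.1,199.3) in the scene view. The guard is clear of it, and the wrist view shows the gun's tail centred between the open fingers at (321,192).

```bash
python3 - <<'E'
from h import *
t=env.capture("top");s=env.capture("scene")
P,e=tri([ray(t,(177.0,202.3)),ray(s,(456.1,199.3))]);print("ball",P.round(4),e,onz(t,(177,202.3),.114).round(4),onz(s,(456.1,199.3),.114).round(4))
x=np.array([np.cos(YAW),np.sin(YAW),0]);y=np.array([-x[1],x[0],0]);C=np.array([.6433,.131,0])
print("origin rel plate centre", ((P+.031*x-C)@x).round(4),((P+.031*x-C)@y).round(4))
q=onz(t,(177,202.3),.114);print("knob open rel unit y",(np.array([.683,.15,0])-q)@y)
M=tool();w=cap("wrist");m=cv2.inRange(w["hsv"],(20,100,100),(35,255,255));m[:170]=0;k,l,st,ce=cv2.connectedComponentsWithStats(m)
i=1+np.argmax(st[1:,4]);g=onz(w,ce[i],.192,M@w["mount"]);print(ce[i],"tail",g)
G=(np.array([.5303,-.2965])+g[:2])/2;print(G);go((*G,.20),down(YAW))
E
```

```text
ball [0.5531 0.1267 0.1152] [np.float64(0.0002956028750552515), np.float64(0.0002956028750552068)] [0.5533 0.1268 0.114 ] [0.5521 0.1274 0.114 ]
origin rel plate centre -0.0006 -0.0846
knob open rel unit y 0.12834821929354776
[320.48780488 192.73170732] tail [ 0.53318942 -0.29592938  0.192     ]
[ 0.53174471 -0.29621469]
rows: [0.0041 0.001  0.0587] [-0.0002 -0.      0.0017] dist 0.059 ang 0.002
```

```bash
python3 - <<'E'
from h import *
t=cap("top");s=cap("scene");B=np.array([.553,.127]);x=np.array([np.cos(YAW),np.sin(YAW)]);y=np.array([-x[1],x[0]])
P0=np.array([.578,.105])+.109*y;cs=[]
for c in(t,s):
    p=proj(c,(*P0,.155));x0,y0=(p-13).astype(int);m=(c["frame"][y0:y0+26,x0:x0+26].max(2)<70).astype(np.uint8)
    k,l,st,ce=cv2.connectedComponentsWithStats(m);i=1+np.argmax(st[1:,4]);b=st[i];q=np.array([x0+b[0]+(b[2]-1)/2,y0+b[1]+(b[3]-1)/2]);print(p,b,q);cs.append(ray(c,q))
K,e=tri(cs);print("knob",K,e,"slide",(K[:2]-[.5767,.1041])@y,"lateral",(K[:2]-[.5767,.1041])@x,"unit y",(K[:2]-B)@y)
E
python3 jog.py '0.004 0.001 0.04 0 0 0;0.004 0.001 0.08 0 0 0;0.004 0.001 0.11 0 0 0;0.004 0.001 0.13 0 0 0;0.004 0.001 0.14 0 0 0;0.004 0.001 0.14 0 0 0'; python3 jog.py '0 0 0.006 0 0 0;0 0 0.012 0 0 0;0 0 0.012 0 0 0'; python3 jog.py '0 0 0.005 0 0 0;0 0 0.009 0 0 0;0 0 0.009 0 0 0'
```

```text
[163.76260909 142.40201001] [  9  10  13  12 102] [165.  144.5]
[480.15000306 238.84256602] [  5   3  14  19 173] [478.5 237. ]
knob [0.67368725 0.14555656 0.1543584 ] [np.float64(0.00018227023099110474), np.float64(0.00018227023099103378)] slide 0.1054757559487056 lateral 0.0001952033579588181 unit y 0.11821147331803472
clock: 13.8
ee_pos: [0.5306, -0.2968, 0.1176]
orientation: [-3.075, -0.633, 0.003]
force: [-0.4, 0.6, -0.0]
width: 0.0649
finger_force: 0.0
clock: 14.1
ee_pos: [0.5312, -0.2973, 0.1067]
orientation: [3.077, 0.633, 0.0]
force: [-0.0, -0.3, 0.3]
width: 0.0651
finger_force: 0.0
clock: 14.4
ee_pos: [0.5308, -0.2972, 0.0972]
orientation: [-3.077, -0.633, 0.001]
force: [0.3, 0.2, 0.9]
width: 0.065
finger_force: 0.0
```

Knob is now at unit y of about 0.118, within measurement error of the 0.120 stop. Gripping the gun and lifting.

```bash
python3 jog.py '0 0 0.003 0 0 0;0 0 0.003 0 0 0;0 0 0.003 0 0 0;0 0 0.003 0 0 0;0 0 0.003 0 0 0;0 0 0.003 0 0 0;0 0 0.003 0 0 0;0 0 0.003 0 0 0' 0 100; python3 jog.py '0 0 -0.01 0 0 0;0 0 -0.03 0 0 0;0 0 -0.06 0 0 0;0 0 -0.09 0 0 0;0 0 -0.12 0 0 0;0 0 -0.15 0 0 0;0 0 -0.15 0 0 0;0 0 -0.15 0 0 0'
```

```text
clock: 15.2
ee_pos: [0.5312, -0.2973, 0.0948]
orientation: [-3.077, -0.633, 0.0]
force: [-1.2, 2.3, 1.0]
width: 0.0307
finger_force: 99.3
clock: 16.0
ee_pos: [0.5309, -0.2973, 0.2442]
orientation: [3.077, 0.633, -0.0]
force: [-1.2, 0.3, -5.3]
width: 0.0305
finger_force: 100.1
```

Gun held at 30.5 mm, with a 5 N load after lifting. Working out the approach pose along the nipple axis.

```bash
cat >> h.py <<'E'
B=np.array([.553,.127,.1148]);XU=np.array([np.cos(YAW),np.sin(YAW),0]);YU=np.array([-XU[1],XU[0],0]);N=np.cos(.5)*np.array([0,0,1.])-np.sin(.5)*XU
def tilt(): y=np.cross(-N,YU);return np.column_stack([YU,y,-N])
E
python3 -c "
from h import *
print(tilt()[:,1],tool()[:3,1]);go(B+N*.14,tilt())"
```

```text
[ 0.34642032 -0.80631514  0.47942554] [ 3.94708380e-01 -9.18806449e-01  5.75849017e-05]
rows: [ 0.1878 -0.4482  0.0065] [-4.999e-01  1.000e-04 -0.000e+00] dist 0.486 ang 0.5
```

```bash
python3 jog.py '0.02 -0.04 -0.03 0 0 0;0.04 -0.08 -0.05 0 0 0;0.058 -0.12 -0.05 0 0 0;0.075 -0.16 -0.05 0 0 0;0.09 -0.2 -0.05 -0.05 0 0;0.105 -0.24 -0.05 -0.1 0 0;0.12 -0.28 -0.05 -0.2 0 0;0.14 -0.32 -0.05 -0.3 0 0;0.155 -0.36 -0.05 -0.4 0 0;0.172 -0.4 -0.05 -0.5 0 0' && python3 -c "
from h import *
print(env.read_state()['joint_positions'].round(2));go(B+N*.14,tilt())"
```

```text
clock: 17.0
ee_pos: [0.5299, 0.1395, 0.2929]
orientation: [2.59, 0.534, 0.136]
force: [1.5, 0.5, -6.7]
width: 0.0305
finger_force: 101.9
[ 0.54  0.25  1.74 -0.53  1.27  1.89]
rows: [ 0.0164 -0.0673  0.0259] [0.0036 0.0008 0.0013] dist 0.074 ang 0.004
```

```bash
python3 jog.py '0.008 -0.035 0.013 0.003 0 0;0.016 -0.067 0.026 0.003 0 0;0.016 -0.067 0.04 0.003 0 0;0.016 -0.067 0.05 0.003 0 0;0.016 -0.067 0.05 0.003 0 0;0.016 -0.067 0.05 0.003 0 0' && python3 - <<'E'
from h import *
t=cap("top");s=cap("scene");M=tool();go(B+N*.11,tilt());o=[];k=7
print(env.read_state()["ee_pos"])
mouth=(M@[0.001,0,.0818,1])[:3]
for c in(s,t):
    p=proj(c,B);x0,y0=(p-[28,42] if c is s else p-[35,30]).astype(int)
    f=cv2.resize(c["frame"][y0:y0+80,x0:x0+57],None,fx=k,fy=k,interpolation=cv2.INTER_CUBIC)
    for P,col in((B,(0,255,0)),(mouth,(255,0,255)),(mouth+N*.033,(255,0,255)),(mouth+N*.062,(255,0,255)),(mouth+N*.098,(255,0,255))):
        q=(proj(c,P)+.5-[x0,y0])*k;cv2.circle(f,tuple(int(v) for v in q),3,col,-1)
    o.append(f); print(x0,y0)
cv2.imwrite("pics/c7.png",np.hstack(o)[:,:,::-1])
E
```

```text
clock: 17.6
ee_pos: [0.5325, 0.1752, 0.2188]
orientation: [2.598, 0.532, 0.135]
force: [-0.2, 0.3, -5.8]
width: 0.0303
finger_force: 102.2
rows: [-0.0008 -0.0039  0.0074] [-0.0034 -0.0009 -0.002 ] dist 0.008 ang 0.004
[0.53292494 0.17581237 0.21969022]
428 157
141 172
```

View pics/c7.png

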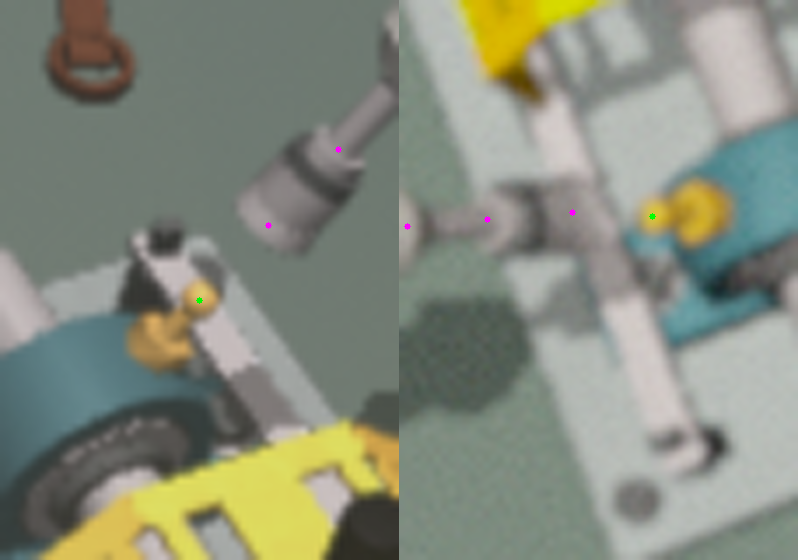

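The markers agree with the picture. The ball marker sits on the brass ball, at (200,298) in the scene crop and (654,216) in the top crop, and the coupler mouth at about (268,228) is within 1 mm of its predicted point. Aligning, then advancing along the axis.

```bash
python3 jog.py '-0.001 -0.004 0 -0.0034 -0.001 -0.002;-0.001 -0.004 0.003 -0.0034 -0.001 -0.002;-0.001 -0.004 0.007 -0.0034 -0.001 -0.002;-0.001 -0.004 0.007 -0.0034 -0.001 -0.002;-0.001 -0.004 0.007 -0.0034 -0.001 -0.002'; cat >> h.py <<'E'
def rep():
    M=tool();v=M[:3,3]-B;d=v@N;lat=M[:3,:3].T@(v-d*N);f=env.read_state()["force"]
    print("d %.4f plunger~%.4f lat(tool x,y) %s ang %.4f axial F %.1f lateral %s"%(d,.0665-d,lat[:2].round(4),np.arccos(np.clip(-M[:3,2]@N,-1,1)),f@N,(tilt().T@f)[:2].round(1)))
E
python3 -c "from h import *;rep();go(B+N*.11,tilt())"
```

```text
clock: 18.2
ee_pos: [0.5312, 0.176, 0.2105]
orientation: [2.593, 0.536, 0.134]
force: [0.6, -0.2, -5.5]
width: 0.0307
finger_force: 102.5
d 0.1097 plunger~-0.0432 lat(tool x,y) [-0.0007 -0.0011] ang 0.0014 axial F -5.1 lateral [ 0.5 -2.3]
rows: [ 0.0007  0.0011 -0.0003] [0.0005 0.0014 0.0021] dist 0.001 ang 0.003
```

```bash
python3 jog.py '0 0.001 0.01 0 0 0;0 0.001 0.02 0 0 0;0 0.001 0.026 0 0 0;0 0.001 0.03 0 0 0;0 0.001 0.03 0 0 0' >/dev/null; python3 -c "from h import *;rep()"; python3 jog.py '0 0 0.004 0 0 0;0 0 0.008 0 0 0;0 0 0.008 0 0 0'>/dev/null; python3 -c "from h import *;rep()"; python3 jog.py '0 0 0.004 0 0 0;0 0 0.008 0 0 0;0 0 0.008 0 0 0'>/dev/null; python3 -c "from h import *;rep()"
```

```text
d 0.0790 plunger~-0.0125 lat(tool x,y) [-0.0011 -0.0002] ang 0.0026 axial F -4.3 lateral [ 0.9 -2.2]
d 0.0714 plunger~-0.0049 lat(tool x,y) [-0.0009 -0.0001] ang 0.0018 axial F -5.1 lateral [-1.  -2.2]
d 0.0643 plunger~0.0022 lat(tool x,y) [-0.0001 -0.0002] ang 0.0001 axial F 6.3 lateral [-2.2 -2.1]
```

The axial force rose by about 11 N at the seat depth, so it has snapped on and the plunger has begun to move. Continuing to push.

```bash
python3 jog.py '0 0 0.003 0 0 0;0 0 0.006 0 0 0;0 0 0.009 0 0 0;0 0 0.009 0 0 0'>/dev/null; python3 -c "from h import *;rep()"; python3 jog.py '0 0 0.003 0 0 0;0 0 0.006 0 0 0;0 0 0.008 0 0 0;0 0 0.008 0 0 0'>/dev/null; python3 -c "from h import *;rep()"
```

```text
d 0.0560 plunger~0.0105 lat(tool x,y) [ 0.0004 -0.0001] ang 0.0011 axial F 8.0 lateral [-2.1 -1.4]
d 0.0484 plunger~0.0181 lat(tool x,y) [ 0.0007 -0.    ] ang 0.0018 axial F 9.8 lateral [-2.6 -1.3]
```

```bash
python3 jog.py '0 0 0.001 0 0 0;0 0 0.003 0 0 0;0 0 0.003 0 0 0'>/dev/null; python3 -c "from h import *;rep()"; python3 jog.py '0 0 0.002 0 0 0;0 0 0.002 0 0 0;0 0 0.002 0 0 0'>/dev/null; python3 -c "from h import *;rep()"
```

```text
d 0.0456 plunger~0.0209 lat(tool x,y) [0.0007 0.    ] ang 0.0019 axial F 10.9 lateral [-2.1 -2.4]
d 0.0438 plunger~0.0227 lat(tool x,y) [ 0.0008 -0.    ] ang 0.0021 axial F 10.9 lateral [-3.2 -2.6]
```

```bash
python3 jog.py '0 0 0.002 0 0 0;0 0 0.002 0 0 0;0 0 0.002 0 0 0'; python3 -c "from h import *;rep()"
```

```text
clock: 21.0
ee_pos: [0.5463, 0.1463, 0.1523]
orientation: [2.594, 0.535, 0.141]
force: [-7.1, 8.9, 13.3]
width: 0.0305
finger_force: 105.3
d 0.0427 plunger~0.0238 lat(tool x,y) [0.0015 0.0001] ang 0.0036 axial F 17.0 lateral [-3.  -3.2]
```

The plunger is at its end stop: 22 N total against a 15.6 N full-in spring, at the depth expected with the ball seated. Handing in.

```bash
python3 jog.py '0 0 0 0 0 0;0 0 0 0 0 0;0 0 0 0 0 0' >/dev/null; python3 -c "from h import *;rep();print(env.sign_off())"
```

```text
d 0.0427 plunger~0.0238 lat(tool x,y) [0.0015 0.0001] ang 0.0037 axial F 17.8 lateral [-3.3 -1.3]
the job is handed in; nothing more can be done
None
```

The job is handed in, verdict not shown: by force and position readings the guard is at its open stop, the coupler has snapped onto the nipple, and the gun is still held with its plunger fully in.

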